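Close the specimen clamp on the lab bench

ROBOT

A 6-joint arm with a two-finger parallel gripper is mounted at the origin on the work surface. World frame = base frame: x ahead of the robot, y to its left, z up, the work surface at z = 0. Lengths are in m, angles in rad, forces in N, time in s.
With the tool pointing down it reaches from about 0.275 to 0.725 m from the base axis. Payload 15.9 kg.
Tool frame: the origin (TCP) lies on the centre line of the jaws, within the pads' length; the fingertips stand manip.tcp_to_tips ahead of it and the grasp point (between the pads) lies 11 mm behind it (manip.tcp_to_tips is the distance from the TCP to the fingertips, in m); z points along the fingers, y is the line along which they close (so a half turn about z gives the same grasp; the last joint's range is limited). The gripper opens to 85 mm and grips with 20 to 120 N. Pads are 22 mm wide; open, the fingers measure 114 mm over their backs; the gripper's body (76 mm by 85 mm) begins 54 mm behind the grasp point. The pads swing forward as they close: fully open they stand 13 mm farther back than shut.
Start: joints at [-1.257, 0.213, -0.034, 1.323, 0, 1.571], TCP at [0.154, -0.476, 0.239] pointing down, gripper open.
Joint ranges: [-2.98, 2.98], [-0.74, 1.72], [-1.14, 1.35], [-2.1, 2.04], [-1.57, 1.44], [-3.14, 3.14]. Speed limits (rad/s): [1.89, 1.89, 2.39, 2.57, 3.14, 3.14].

INTERFACE

Orientations are given as a 3x3 rotation matrix whose columns are the frame's x, y, z axes.
In Python, from cell import get_state, viewer, manip gives the robot as it stands.
- The arm moves only by the tool arm_command, never from a script. Its argument "increments" is a list that holds one entry, the list of rows, each a list of 5 numbers: the opening, from -1 (shut) to 1 (fully open), so that 0 is half open, then the shift along the tool's x, y, z in cm, then the turn about the tool's z in rad. In form: [[[grip, dx, dy, dz, spin], ...]]. A call has 1 to 10 rows; each row is the pose to reach, as a shift and turn from the pose commanded when the call began, along the tool's axes at that moment; what a row does not reach only later rows make up. A row lasts 1/12 s, in which the tool goes at most 41.7 mm and 7.16 degrees, less where a joint would pass 70% of its speed; a pose out of reach is approached as far as the arm can. A call with a gripper value outside its range is refused whole. The fingers move at their own pace and stop on an object; "squeeze" is the grip in N (left out, the last holds). Time passes only in rows, so rows that repeat a pose let the fingers close. It gives the time, the measured TCP pose, the force, the opening and the grip force at its end, in the units of the state.
- get_state(): the state, without advancing time (a new reading comes with each control period).
- viewer.camera(name): name is "scene" or "top" or "wrist"; returns (picture, depth): 384x512x3 uint8, red, green, blue; 384x512 float32, m along the optical axis (not along the pixel's ray), 0 where there is no reading.
- viewer.camera_params(name): a dict with "vfov" (degrees; the focal length in pixels is half the picture's height over the tangent of half this angle, whatever the lens; pixels are square), "cx", "cy" (the principal point, pixels), "origin" and "orientation" of the camera in the world. Camera axes: x right, y down, z forward; pixel columns grow to the right and rows downward; lengths in m; the calibration is good to about 2 mm. A picture is of the moment at which its call begins: read the wrist's pose just before it. camera_params takes no time and is no camera call; for the wrist camera it gives the pose at the moment of the call.
- manip.finish_job(): hands the job in; it is judged then, once.
The state is a dict: "t": time; "qpos": joint angles; "qvel": joint speeds; "tau": joint torques, N m; "tool_pos": TCP position; "tool_rot": TCP orientation; "contact_force": force on the tool from outside, world axes, zero at the start; "moment": the same for the moment, N m; "opening": finger opening in m; "gripper_force": force on a finger pad.
Only numpy, scipy, OpenCV 4.12 (cv2) and the standard library are available. Lean on these libraries where they do the work, as an engineer would, in place of code of your own. Each camera call takes 0.05 s, during which the arm holds its last target. There are 200 camera calls.

TASK

Lock the amber specimen in the clamp: push the steel strap round with a finger until it lies across the specimen, fully home against the blue stop post, and only then push the red cam lever fully down. Pick nothing up, leave the specimen seated and the jar, bottle and blue box where they stand, and finish clear of everything.

Things in the scene. Friction and masses are not known exactly. Their poses are not given: they have to be found in the camera images.
- clamp: Fixed specimen clamp: aluminium base plate 100 (x) x 280 (y) x 12 mm; origin at the centre of its underside on the bench (height 0), z up, y along the plate from the strap's pivot to the lever's end. 'clamp (x, y)' below is in this frame in mm; heights are above the bench. Blue seat block 56 x 56 mm round clamp (0, -50), top 22 high. Black rubber rest, 14 wide, 56 high, at clamp (0, 110).
- strap (a joint): Steel strap, a bar 22 mm wide, height 41 to 55, reaching 170 mm from the vertical axis strap_pivot. Angle q (rad): 0 = home, along clamp +y over the specimen, against the stop (end stop); grows as it opens towards clamp +x, pointing along clamp (sin q, cos q). Starts 0.85 to 1.4. Stays where left; pushing it 105 mm out takes about 2.5 N.
- strap_pivot (a point): The strap's swing axis, clamp (0, -110), at the strap's mid height 48 mm. The pivot screw stands up to height 61.
- strap_push (a point): Point on the strap's centre line 105 mm from its pivot axis, height 48: a good place to push its side, 11 mm from this point. With the strap home it is at clamp (0, -5), between specimen and cam; below it are only the base plate (top 12) and, up to clamp y -22, the seat block.
- cam_lever (a joint): Red cam lever, angle (rad) about a level axis (clamp x) at cam_pivot. 0 = fully up, leaning outward (clamp +y) 0.87 rad above level; grows as pushed down; 0.87 = fully down, level along clamp +y (end stop). Starts 0 to 0.12. Stays where left (friction); pushing the ball down takes about 4 to 7 N.
- stop (a point): Point on the face of the blue stop post where the side of the strap comes to rest: clamp (-12, 45), height 48 mm. The post spans clamp x -36 to -12, y 28 to 62, up to height 82, and its pin carries the cam over the strap's end.
- cam_pivot (a point): The cam lever's axis: clamp (0, 45), height 68 mm. The dark cam round it has radius 13 and spans clamp x -10 to 10.
- lever_ball (a point): Centre of the red ball (20 mm diameter) at the end of the cam lever, 80 mm from the cam axis; the red rod behind it is 12 mm thick. Fully up its height is 129 mm; fully down it is at clamp (0, 125), height 68 mm. It moves in the vertical plane clamp x = 0.
- seat (a point): Centre of the floor of the specimen's round recess (31.5 mm wide, 6 mm deep): clamp (0, -50), height 16 mm.
- specimen: Amber specimen disc, 30 mm diameter, 22 mm tall, loose in the seat recess; origin at the centre of its underside, top at height 38 mm, so the strap passes 3 mm above it.
- jar: Clear jar with white cap, 38 mm diameter, 55 mm tall, loose on the bench; origin at the centre of its underside. Leave alone.
- bottle: Amber bottle with black cap, 38 mm diameter, 85 mm tall, loose on the bench; origin at the centre of its underside. Leave alone.
- specimen_box: Closed blue plastic box 55 x 42 x 30 mm tall, loose on the bench; origin at the centre of its underside. Leave alone.
Mind the look-alikes: they are no part of the job. There is more than one size of the specimen; the one meant has the size given above.

How it is judged:
On the way, in this order (a step that is already met when the one before it is completed fails the run):
1. the strap is home against the stop post, the lever still up (value of joint strap below 0.05 rad and value of joint cam_lever below 0.35 rad), for 0.2 s.
2. the cam lever is fully down, the strap still home (value of joint strap below 0.05 rad and value of joint cam_lever above 0.79 rad), for 0.2 s.
At the end, for the whole second after the job is handed in: The strap is home (joint below 0.05 rad), the cam lever fully down (joint above 0.79 of 0.87 rad), the specimen still seated (within 4 mm of the seat's centre, not risen 3 mm, upright), and jar, bottle and box upright within 20 mm of where they stood (all of step 2 and horizontal distance between specimen and seat below 0.004 m and z of specimen in the frame of seat below 0.003 m and angle between specimen's own z axis and vertical below 0.1 rad and distance of each of jar, bottle, specimen_box from where it was at the start of the episode below 0.02 m and angle between each of jar, bottle, specimen_box's own z axis and vertical below 0.2 rad); the robot touches nothing.
It fails at once if the lever is pushed down while the strap is not home (value of joint cam_lever above 0.35 rad and value of joint strap above 0.05 rad).
It fails at once if the specimen is lifted or tipped out of its seat (not (horizontal distance between specimen and seat below 0.004 m and z of specimen in the frame of seat below 0.003 m and angle between specimen's own z axis and vertical below 0.1 rad)).
It fails at once if the jar, bottle or box is shifted more than 20 mm, lifted or tipped (distance of any of jar, bottle, specimen_box from where it was at the start of the episode above 0.02 m or height (world z) of any of jar, bottle, specimen_box above 0.012 m or angle between any of jar, bottle, specimen_box's own z axis and vertical above 0.35 rad).
It also fails if it takes over 50 s, if anything falls off the work surface, if the arm or the gripper's body presses on something with over 40 N, if the wrist force passes 120 N, or if a joint passes its speed limit or range.

## Working session

There is one attempt and no reset: what is moved stays moved. The work goes in short steps, Python scripts to look and compute and a tool call to move; the robot and the scene stay as the last step left them, time stands still between calls to the robot, and variables do not carry over. Pictures are saved under pics/ and viewed, at most 10 in all, crops included, and the job is handed in when it is done.

Besides the shell and the picture viewer there is one more tool, called by a JSON object that holds its "op" and its "data", one argument or row to a line. arm_command: Moves the arm, as the interface text tells. Its arguments: {"type":"object","properties":{"increments":{"type":"array"},"squeeze":{"type":"number"}},"required":["increments"]}

```bash
mkdir -p pics; cat > h.py <<'E'
import numpy as np, cv2
from cell import get_state, viewer, manip
def grab(n):
    p=viewer.camera_params(n); im,d=viewer.camera(n); return im,d,p
def pts(d,p):
    f=d.shape[0]/2/np.tan(np.radians(p['vfov'])/2)
    v,u=np.mgrid[:d.shape[0],:d.shape[1]]
    c=np.stack([(u-p['cx'])/f*d,(v-p['cy'])/f*d,d],-1)
    return c@np.array(p['orientation']).T+np.array(p['origin'])
E
python3 - <<'E'
from h import *
for n in ['top','scene']:
    im,d,p=grab(n); print(n,p,d.min(),d.max()); cv2.imwrite(f'pics/{n}0.png',im[:,:,::-1]); np.savez(f'{n}0.npz',im=im,P=pts(d,p),d=d)
s=get_state(); print(s['t'],s['tool_pos'],s['tool_rot'],s['opening'],manip.tcp_to_tips)
E
```

```text
top {'vfov': 55.52180684287977, 'cx': 254.88760438728116, 'cy': 187.52075776129604, 'origin': array([0.40890684, 0.02101942, 0.77024383]), 'orientation': array([[ 0.0092689 , -0.99205341,  0.12547556],
       [-0.99961233, -0.01248702, -0.02488519],
       [ 0.02625425, -0.12519626, -0.99178456]])} 0.0 0.8516971
scene {'vfov': 54.37715961559806, 'cx': 253.2346485273751, 'cy': 193.25194012944397, 'origin': array([0.83711882, 0.44205919, 0.500354  ]), 'orientation': array([[-0.77430463,  0.36796142, -0.51483661],
       [ 0.63258987,  0.42847086, -0.6451688 ],
       [-0.01680474, -0.82523762, -0.56453563]])} 0.0 3.9855857
0.1 [ 0.15424525 -0.47531591  0.2388826 ] [[ 9.51169341e-01  3.08669369e-01 -3.25009696e-04]
 [ 3.08669539e-01 -9.51168907e-01  9.09174006e-04]
 [-2.85049502e-05 -9.65099033e-04 -9.99999534e-01]] 0.08524443865504598 0.008
```

View pics/top0.png

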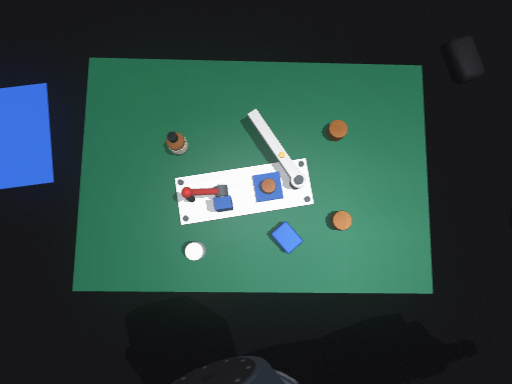

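View pics/scene0.png

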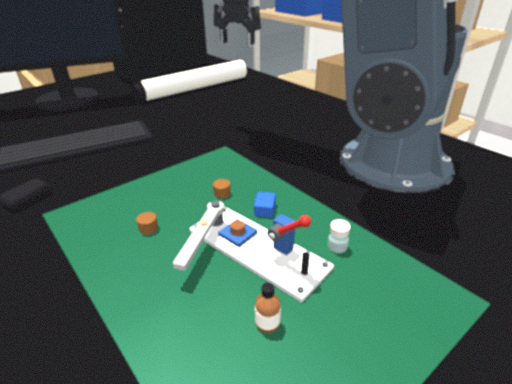

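The top view shows the plate from (176,182) to (312,208). The pivot screw is at (298,181), with the strap open toward (252,113), and the red ball is at (187,192). There are three amber discs: (268,186) sits in the blue seat, while (338,130) and (342,220) lie loose on the bench. The one meant is (268,186), because it is in the recess. Next I measure the clamp frame and confirm that disc in a crop.

```bash
cat > meas.py <<'E'
from h import *
z=np.load('top0.npz'); im,P,d=z['im'],z['P'],z['d']
hsv=cv2.cvtColor(im,cv2.COLOR_RGB2HSV); Z=P[...,2]; ok=d>0
box=np.zeros(d.shape,bool); box[90:265,150:370]=1
print('bench z',np.median(Z[60:90,100:400]))
white=(hsv[...,1]<60)&(hsv[...,2]>120)&box&ok
pl=white&(abs(Z-.012)<.008)
xy=P[pl][:,:2].astype(np.float32)*1000
r=cv2.minAreaRect(xy); print('plate rect',r,'z',np.median(Z[pl]))
# keep largest blob
n,l,st,c=cv2.connectedComponentsWithStats(pl.astype(np.uint8)); k=1+st[1:,4].argmax()
xy=P[l==k][:,:2].astype(np.float32)*1000; r=cv2.minAreaRect(xy); print('largest',r)
B=cv2.boxPoints(r); c0=np.array(r[0])
e=[B[1]-B[0],B[2]-B[1]]; y=max(e,key=np.linalg.norm); y=y/np.linalg.norm(y); y=y*np.sign(y[1]); x=np.array([y[1],-y[0]])
C=lambda q:np.array([(q-c0)@x,(q-c0)@y])
print('c0',c0,'y',y,'yaw',np.arctan2(x[1],x[0])); np.savez('clamp.npz',c0=c0,x=x,y=y)
H,S,V=[hsv[...,i] for i in range(3)]
red=((H<5)|(H>174))&(S>150)&(V>60)&box&ok
hi=red&(Z>.10); q=P[hi]*1000; print('red n',hi.sum(),'ball top',q[q[:,2].argmax()],C(q[q[:,2].argmax()][:2]),'ball mean',C(q[q[:,2]>np.percentile(q[:,2],50)][:,:2].mean(0)))
amb=(H>=5)&(H<20)&(S>120)&box&ok
n,l,st,c=cv2.connectedComponentsWithStats(amb.astype(np.uint8))
for i in range(1,n):
    if st[i,4]>40: q=P[l==i]*1000; print('amber',c[i],st[i,4],'world',np.median(q,0),'ztop',np.percentile(q[:,2],90),'C',C(np.median(q,0)[:2]),'span',np.ptp(q[:,0]),np.ptp(q[:,1]))
stp=white&(Z>.045)&(Z<.062); q=P[stp][:,:2]*1000; c=np.array([C(a) for a in q]); c=c[(c[:,1]<60)]
rr=cv2.minAreaRect(c.astype(np.float32)); print('strap',rr,cv2.boxPoints(rr))
v=c-np.array([0,-110]); v=v[np.linalg.norm(v,axis=1)>40]; print('q',np.median(np.arctan2(v[:,0],v[:,1])),'len',np.linalg.norm(v,axis=1).max())
for nm,(a,b) in dict(bottle=(172,137),jar=(194,251),box=(287,237)).items(): print(nm,P[b,a]*1000,C(P[b,a,:2]*1000))
a=cv2.resize(im[95:270,160:365,::-1],None,fx=3.5,fy=3.5,interpolation=cv2.INTER_CUBIC); cv2.imwrite('pics/crop0.png',a)
E
python3 meas.py
```

```text
bench z 0.0007154912352808629
plate rect ((495.1488037109375, 25.208465576171875), (237.89076232910156, 279.4510192871094), 9.605923652648926) z 0.012172419395736656
largest ((498.53045654296875, 25.796417236328125), (100.33978271484375, 279.4595031738281), 9.631193161010742)
c0 [498.53045654  25.79641724] y [-0.16730556  0.98590505] yaw 0.16809608
red n 128 ball top [479.9339495  121.75059073 134.95008975] [-2.2807236  97.71300333] ball mean [ -0.98069748 101.55515458]
amber [336.74587459 129.60726073] 303 world [ 627.21602427 -169.0166408    29.44683107] ztop 31.025035801295164 C [  94.27844368 -213.59698879] span 38.540272369221725 38.51446633170829
amber [176.53703704 142.32716049] 162 world [586.11740453 157.81791027  58.21188337] ztop 64.15265605122366 C [108.44034413 115.50687356] span 34.10153303284892 32.45343947073491
amber [341.44244604 219.93884892] 278 world [ 438.117539   -174.12773013   29.81115949] ztop 31.253425354500553 C [ -93.00982178 -186.99880981] span 36.736139828412036 35.24562178922585
strap ((68.6996078491211, -76.00645446777344), (184.75021362304688, 31.15044403076172), 26.07925033569336) [[ -21.117584 -102.62637 ]
 [  -7.423416 -130.60529 ]
 [ 158.5168    -49.386536]
 [ 144.82263   -21.407623]]
q 1.136520211227059 len 169.02512432849647
bottle [590.61088179 163.16038603  87.09955785] [113.76431194 120.02226368]
jar [374.77872702 118.9546045   57.13067285] [-106.42157265  112.54947967]
box [402.83243333 -63.06068364  31.70225862] [-109.21545141  -71.59385333]
```

View pics/crop0.png

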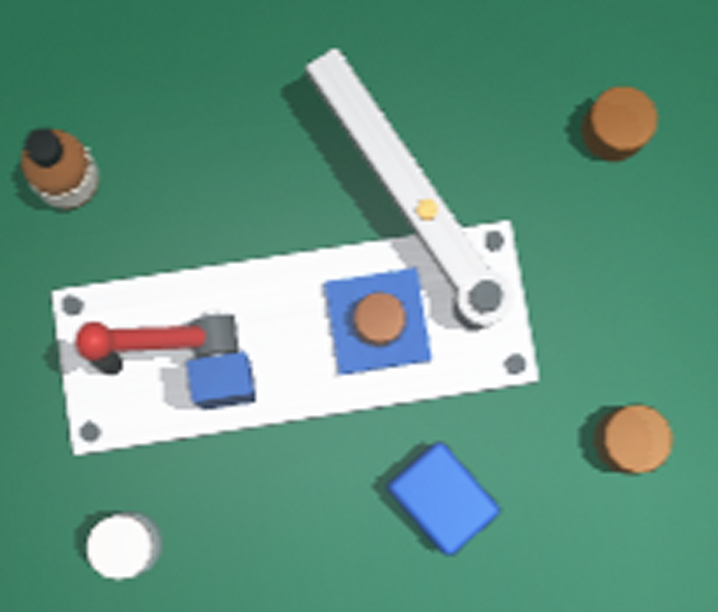

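The crop confirms it: the small disc at crop (378,318) is in the seat, and the two look-alikes are larger (over 35 mm). The plate measures 100.3 x 279.5 mm and the strap 169 mm long at q ≈ 1.13, both matching the description. Now I plan the approach.

```bash
cat > plan.py <<'E'
from h import *
z=np.load('clamp.npz'); c0,ex,ey=z['c0']/1000,z['x'],z['y']; YAW=np.arctan2(ex[1],ex[0])
def rows(T):  # T: clamp x,y mm, tip height mm, yaw of tool x in clamp frame
    s=get_state(); R=np.array(s['tool_rot']); p=np.array(s['tool_pos'])
    w0=np.arctan2(R[1,0],R[0,0])
    for x,y,h,yaw in T:
        w=np.r_[c0+ex*x/1000+ey*y/1000, h/1000+manip.tcp_to_tips]
        print(np.round((w-p)@R*100,2), 'spin',round(w0-(yaw+YAW),3),'world',np.round(w,3))
def strap(q,r,off,h): # finger centre off mm on the opening side, r along strap
    return (r*np.sin(q)+off*np.cos(q), -110+r*np.cos(q)-off*np.sin(q), h, -q)
def here():
    s=get_state(); p=np.array(s['tool_pos']); d=p[:2]-c0
    print('t',s['t'],'clamp',np.round([d@ex*1000,d@ey*1000,(p[2]-manip.tcp_to_tips)*1000],1),'F',np.round(s['contact_force'],1),'tips',manip.tcp_to_tips)
E
python3 -c "
from plan import *
here(); rows([strap(1.13,100,45,200),strap(1.13,100,45,43)])"
```

```text
t 0.1 clamp [-423.3 -436.4  230.9] F [ 0.3  0.8 -0.1] tips 0.008
[ 57.49 -24.75   3.11] spin 1.276 world [ 0.625 -0.062  0.208]
[ 57.5  -24.74  18.81] spin 1.276 world [ 0.625 -0.062  0.051]
```

{"op": "arm_command", "data": {
  "increments": [
    [[-1, 57.5, -24.7, 3.1, 1.276], [-1, 57.5, -24.7, 3.1, 1.276], [-1, 57.5, -24.7, 3.1, 1.276], [-1, 57.5, -24.7, 3.1, 1.276], [-1, 57.5, -24.7, 3.1, 1.276], [-1, 57.5, -24.7, 3.1, 1.276], [-1, 57.5, -24.7, 3.1, 1.276], [-1, 57.5, -24.7, 3.1, 1.276], [-1, 57.5, -24.7, 3.1, 1.276], [-1, 57.5, -24.7, 3.1, 1.276]]
  ]
}}

```text
t: 0.93
tool_pos: [0.3864, -0.2908, 0.2208]
tool_rot: [[0.778, -0.627, 0.036], [-0.628, -0.777, 0.049], [-0.003, -0.061, -0.998]]
contact_force: [-0.3, -0.3, 0.3]
opening: -0.0007
gripper_force: 0.0
```

```bash
python3 -c "
from plan import *
here(); rows([strap(1.13,100,45,120)])"
```

```text
t 0.9333 clamp [-163.5 -293.4  212.8] F [-0.3 -0.3  0.3] tips 0.008
[  4.23 -32.12  11.25] spin 0.283 world [ 0.625 -0.062  0.128]
```

{"op": "arm_command", "data": {
  "increments": [
    [[-1, 4.2, -32.3, 1.5, 0.283], [-1, 4.2, -32.3, 1.5, 0.283], [-1, 4.2, -32.3, 1.5, 0.283], [-1, 4.2, -32.3, 1.5, 0.283], [-1, 4.2, -32.3, 1.5, 0.283], [-1, 4.2, -32.3, 1.5, 0.283], [-1, 4.2, -32.3, 1.5, 0.283], [-1, 4.2, -32.3, 1.5, 0.283], [-1, 4.2, -32.3, 1.5, 0.283], [-1, 4.2, -32.3, 1.5, 0.283]]
  ]
}}

```text
t: 1.77
tool_pos: [0.299, -0.3456, 0.2241]
tool_rot: [[0.607, -0.793, 0.061], [-0.795, -0.603, 0.072], [-0.02, -0.092, -0.996]]
contact_force: [-0.7, 0.0, -0.5]
opening: 0.0002
gripper_force: 0.0
```

```bash
python3 -c "
from plan import *
here(); rows([strap(1.13,100,45,120),strap(1.13,100,45,43)])"
```

```text
t 1.7667 clamp [-258.8 -332.8  216.1] F [-0.7  0.  -0.5] tips 0.008
[ -2.55 -42.    13.59] spin 0.043 world [ 0.625 -0.062  0.128]
[ -2.4  -41.29  21.26] spin 0.043 world [ 0.625 -0.062  0.051]
```

The arm went the wrong way on that call, so I check the joint state before moving again.

```bash
python3 -c "
from plan import *
s=get_state(); print({k:np.round(s[k],3) for k in s})"
```

```text
{'t': np.float64(1.767), 'qpos': array([-0.92 ,  0.145, -0.159,  1.287,  0.092,  3.141]), 'qvel': array([-0.008, -0.062, -0.068, -0.007, -0.004, -0.001]), 'tau': array([ -0.471, -61.   ,  48.5  ,   0.34 ,   0.421,   0.   ]), 'tool_pos': array([ 0.299, -0.346,  0.224]), 'tool_rot': array([[ 0.607, -0.793,  0.061],
       [-0.795, -0.603,  0.072],
       [-0.02 , -0.092, -0.996]]), 'contact_force': array([-0.709,  0.007, -0.524]), 'moment': array([-0.058,  0.064, -0.014]), 'gripper_force': np.float64(0.0), 'opening': np.float64(0.0)}
```

{"op": "arm_command", "data": {
  "increments": [
    [[-1, 0, 0, 0, 0], [-1, 0, 0, 0, 0], [-1, 0, 0, 0, 0]]
  ]
}}

```text
t: 2.02
tool_pos: [0.2992, -0.346, 0.2241]
tool_rot: [[0.607, -0.793, 0.061], [-0.795, -0.603, 0.072], [-0.02, -0.092, -0.996]]
contact_force: [-0.1, -0.2, 0.3]
opening: 0.0
gripper_force: 0.0
```

```bash
python3 -c "
from plan import *
s=get_state(); print({k:np.round(s[k],3) for k in s});here(); rows([strap(1.13,100,45,120)])"
```

```text
{'t': np.float64(2.017), 'qpos': array([-0.92 ,  0.146, -0.158,  1.287,  0.092,  3.141]), 'qvel': array([-0.003,  0.002,  0.002, -0.   , -0.002, -0.002]), 'tau': array([-1.1000e-02, -6.2112e+01,  4.8038e+01,  3.2300e-01,  4.6300e-01,
       -0.0000e+00]), 'tool_pos': array([ 0.299, -0.346,  0.224]), 'tool_rot': array([[ 0.607, -0.793,  0.061],
       [-0.795, -0.603,  0.072],
       [-0.02 , -0.092, -0.996]]), 'contact_force': array([-0.075, -0.153,  0.342]), 'moment': array([-0.045,  0.059, -0.014]), 'gripper_force': np.float64(0.0), 'opening': np.float64(0.0)}
t 2.0167 clamp [-258.7 -333.2  216.1] F [-0.1 -0.2  0.3] tips 0.008
[ -2.6  -42.01  13.59] spin 0.043 world [ 0.625 -0.062  0.128]
```

J6 hit its range limit, because spin increases J6. I'll turn the other way with the tool flipped by half a turn.

{"op": "arm_command", "data": {
  "increments": [
    [[-1, 0, 0, 0, -0.12], [-1, 0, 0, 0, -0.24], [-1, 0, 0, 0, -0.36], [-1, 0, 0, 0, -0.48], [-1, 0, 0, 0, -0.6], [-1, 0, 0, 0, -0.72], [-1, 0, 0, 0, -0.84], [-1, 0, 0, 0, -0.96], [-1, 0, 0, 0, -1.08], [-1, 0, 0, 0, -1.2]]
  ]
}}

```text
t: 2.85
tool_pos: [0.2991, -0.3461, 0.224]
tool_rot: [[0.957, 0.284, 0.061], [0.279, -0.958, 0.072], [0.079, -0.052, -0.996]]
contact_force: [0.7, -0.7, -1.1]
opening: 0.0
gripper_force: 0.0
```

```bash
sed -i "s/round(w0-(yaw+YAW),3)/round((w0-(yaw+YAW+np.pi))%(2*np.pi)-2*np.pi,3)/" plan.py; python3 -c "
from plan import *
s=get_state(); print(np.round(s['qpos'],3));here(); rows([strap(1.13,100,45,150)])"
```

```text
[-0.92   0.146 -0.158  1.287  0.092  1.935]
t 2.85 clamp [-258.9 -333.3  216. ] F [ 0.7 -0.7 -1.1] tips 0.008
[ 38.57 -17.59  10.59] spin -1.896 world [ 0.625 -0.062  0.158]
```

The tool kept a harmless 5° tilt, which the rotation matrix in my helper accounts for. Continuing.

{"op": "arm_command", "data": {
  "increments": [
    [[-1, 3.5, -1.6, 0.9, -0.12], [-1, 7, -3.2, 1.9, -0.24], [-1, 10.5, -4.8, 2.9, -0.36], [-1, 14, -6.4, 3.8, -0.48], [-1, 17.5, -8, 4.8, -0.6], [-1, 21, -9.6, 5.8, -0.72], [-1, 24.5, -11.2, 6.7, -0.84], [-1, 28, -12.8, 7.7, -0.96], [-1, 31.5, -14.4, 8.6, -1.08], [-1, 35, -16, 9.6, -1.2]]
  ]
}}

```text
t: 3.68
tool_pos: [0.5973, -0.0882, 0.164]
tool_rot: [[0.082, 0.995, 0.061], [0.994, -0.086, 0.072], [0.077, 0.055, -0.996]]
contact_force: [0.8, -1.0, 0.1]
opening: -0.0002
gripper_force: 0.0
```

```bash
python3 -c "
from plan import *
s=get_state(); print(np.round(s['qpos'],3));here(); rows([strap(1.13,100,45,150)])"
```

```text
[-0.188  0.406  0.036  1.154  0.082  1.469]
t 3.6833 clamp [  78.3 -129.   156. ] F [ 0.8 -1.   0.1] tips 0.008
[2.75 2.47 0.95] spin -0.691 world [ 0.625 -0.062  0.158]
```

{"op": "arm_command", "data": {
  "increments": [
    [[-1, 2.8, 2.5, 1.0, -0.12], [-1, 2.8, 2.5, 1.0, -0.24], [-1, 2.8, 2.5, 1.0, -0.36], [-1, 2.8, 2.5, 1.0, -0.48], [-1, 2.8, 2.5, 1.0, -0.6], [-1, 2.8, 2.5, 1.0, -0.69], [-1, 2.8, 2.5, 1.0, -0.69], [-1, 2.8, 2.5, 1.0, -0.69], [-1, 2.8, 2.5, 1.0, -0.69]]
  ]
}}

```text
t: 4.43
tool_pos: [0.6238, -0.0639, 0.1577]
tool_rot: [[-0.562, 0.825, 0.061], [0.827, 0.558, 0.072], [0.025, 0.091, -0.996]]
contact_force: [-0.5, 0.2, -0.4]
opening: 0.0002
gripper_force: 0.0
```

```bash
python3 -c "
from plan import *
s=get_state(); print(np.round(s['qpos'],3));here(); rows([strap(1.13,100,45,43),strap(1.13,100,24,43)])"
```

```text
[-0.141  0.454  0.093  1.159  0.08   0.836]
t 4.4333 clamp [ 108.5 -109.4  149.7] F [-0.5  0.2 -0.4] tips 0.008
[-0.19 -0.81 10.64] spin -0.012 world [ 0.625 -0.062  0.051]
[ 1.91 -0.84 10.69] spin -0.012 world [ 0.613 -0.045  0.051]
```

{"op": "arm_command", "data": {
  "increments": [
    [[-1, -0.2, -0.2, 3.0, 0], [-1, -0.2, -0.5, 6.0, 0], [-1, -0.2, -0.7, 8.5, 0], [-1, -0.2, -0.8, 10.6, 0], [-1, -0.2, -0.8, 10.6, 0], [-1, -0.2, -0.8, 10.6, 0]]
  ]
}}

```text
t: 4.93
tool_pos: [0.6242, -0.0624, 0.0511]
tool_rot: [[-0.563, 0.824, 0.059], [0.826, 0.559, 0.072], [0.026, 0.089, -0.996]]
contact_force: [0.4, -0.3, 0.2]
opening: 0.0005
gripper_force: 0.0
```

```bash
python3 -c "
from plan import *
here()
im,d,p=grab('scene'); cv2.imwrite('pics/s1.png',cv2.resize(im[130:330,120:370,::-1],None,fx=3,fy=3))
import numpy as np
rows([strap(q,100,22,43) for q in np.arange(1.13,-0.01,-.113)])"
```

```text
t 4.9333 clamp [ 109.1 -108.    43.1] F [ 0.4 -0.3  0.2] tips 0.008
[ 2.34 -0.07  0.2 ] spin -0.01 world [ 0.612 -0.044  0.051]
[3.48 0.1  0.24] spin -0.123 world [ 0.607 -0.033  0.051]
[4.64 0.14 0.28] spin -0.236 world [ 0.6   -0.023  0.051]
[5.79 0.05 0.3 ] spin -0.349 world [ 0.593 -0.014  0.051]
[ 6.93 -0.17  0.3 ] spin -0.462 world [ 0.585 -0.006  0.051]
[ 8.03 -0.51  0.3 ] spin -0.575 world [0.576 0.001 0.051]
[ 9.09 -0.98  0.28] spin -0.688 world [0.566 0.007 0.051]
[10.09 -1.56  0.25] spin -0.801 world [0.556 0.012 0.051]
[11.01 -2.25  0.21] spin -0.914 world [0.545 0.016 0.051]
[11.86 -3.04  0.16] spin -1.027 world [0.533 0.018 0.051]
[12.6  -3.92  0.1 ] spin -1.14 world [0.522 0.02  0.051]
```

View pics/s1.png

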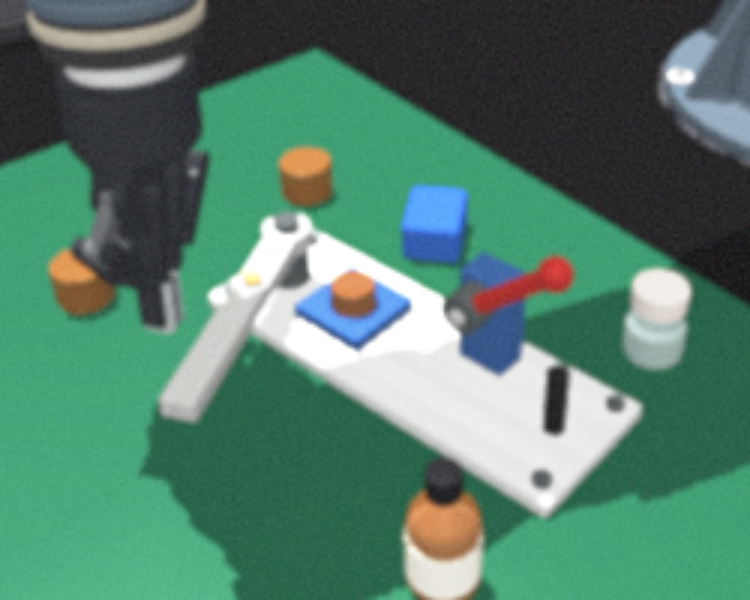

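The fingertips are at crop (160,325), beside the strap and at its height, with all objects undisturbed. Pushing along the arc.

{"op": "arm_command", "data": {
  "increments": [
    [[-1, 1.2, 0, 0.1, 0], [-1, 2.3, -0.05, 0.2, -0.01], [-1, 2.9, 0, 0.2, -0.07], [-1, 3.5, 0.1, 0.24, -0.12], [-1, 4.1, 0.1, 0.26, -0.18], [-1, 4.6, 0.1, 0.28, -0.24], [-1, 5.2, 0.1, 0.29, -0.29], [-1, 5.8, 0.05, 0.3, -0.35], [-1, 6.4, -0.05, 0.3, -0.4], [-1, 6.9, -0.15, 0.3, -0.46]]
  ]
}}

```text
t: 5.82
tool_pos: [0.5856, -0.0059, 0.052]
tool_rot: [[-0.872, 0.485, 0.064], [0.488, 0.87, 0.071], [-0.021, 0.093, -0.995]]
contact_force: [1.1, -2.1, 0.5]
opening: 0.0
gripper_force: 1.3
```

```bash
python3 -c "
from plan import *
here()
rows([strap(q,100,22,43) for q in np.arange(.678,-0.01,-.0565)])"
```

```text
t 5.8167 clamp [ 80.6 -45.8  44. ] F [ 1.1 -2.1  0.5] tips 0.008
[ 0.05 -0.06  0.09] spin -0.0 world [ 0.585 -0.006  0.051]
[0.62 0.05 0.09] spin -0.057 world [ 0.581 -0.002  0.051]
[1.19 0.12 0.08] spin -0.113 world [0.576 0.001 0.051]
[1.77 0.17 0.08] spin -0.17 world [0.571 0.004 0.051]
[2.35 0.18 0.06] spin -0.226 world [0.566 0.007 0.051]
[2.93 0.16 0.05] spin -0.283 world [0.561 0.01  0.051]
[3.5  0.11 0.03] spin -0.339 world [0.556 0.012 0.051]
[4.08 0.02 0.01] spin -0.396 world [0.55  0.014 0.051]
[ 4.64 -0.1  -0.01] spin -0.452 world [0.545 0.016 0.051]
[ 5.2  -0.25 -0.04] spin -0.509 world [0.539 0.017 0.051]
[ 5.75 -0.43 -0.07] spin -0.565 world [0.533 0.018 0.051]
[ 6.29 -0.64 -0.1 ] spin -0.622 world [0.528 0.019 0.051]
[ 6.81 -0.88 -0.13] spin -0.678 world [0.522 0.02  0.051]
```

Contact is about 2.4 N, as expected. Continuing to about q 0.11.

{"op": "arm_command", "data": {
  "increments": [
    [[-1, 0.6, 0.05, 0.09, -0.057], [-1, 1.2, 0.12, 0.08, -0.113], [-1, 1.8, 0.17, 0.08, -0.17], [-1, 2.35, 0.18, 0.06, -0.226], [-1, 2.9, 0.16, 0.05, -0.283], [-1, 3.5, 0.1, 0.03, -0.339], [-1, 4.1, 0, 0, -0.396], [-1, 4.65, -0.1, 0, -0.452], [-1, 5.2, -0.25, -0.04, -0.509], [-1, 5.75, -0.43, -0.07, -0.565]]
  ]
}}

```text
t: 6.65
tool_pos: [0.5337, 0.0186, 0.0512]
tool_rot: [[-0.996, -0.058, 0.065], [-0.054, 0.996, 0.072], [-0.068, 0.068, -0.995]]
contact_force: [3.0, 0.3, 1.5]
opening: -0.0001
gripper_force: 1.4
```

```bash
python3 -c "
from plan import *
here()
rows([strap(.0565,100,22,43)]+[strap(0,100,o,43) for o in (22,20,18,16,14)])"
```

```text
t 6.65 clamp [ 33.4 -13.   43.2] F [3.  0.3 1.5] tips 0.008
[ 0.6   0.09 -0.01] spin -0.058 world [0.528 0.019 0.051]
[ 1.17  0.17 -0.04] spin -0.114 world [0.522 0.02  0.051]
[ 1.37  0.15 -0.06] spin -0.114 world [0.52  0.019 0.051]
[ 1.57  0.12 -0.08] spin -0.114 world [0.518 0.019 0.051]
[ 1.76  0.1  -0.09] spin -0.114 world [0.516 0.019 0.051]
[ 1.96  0.08 -0.11] spin -0.114 world [0.514 0.018 0.051]
```

{"op": "arm_command", "data": {
  "increments": [
    [[-1, 0.3, 0.05, 0, -0.03], [-1, 0.6, 0.1, 0, -0.06], [-1, 0.9, 0.1, -0.03, -0.085], [-1, 1.1, 0.15, -0.04, -0.11], [-1, 1.1, 0.15, -0.04, -0.11]]
  ]
}}

```text
t: 7.07
tool_pos: [0.5221, 0.0194, 0.0505]
tool_rot: [[-0.984, -0.166, 0.063], [-0.161, 0.984, 0.072], [-0.074, 0.06, -0.995]]
contact_force: [1.9, 1.0, 1.8]
opening: -0.0
gripper_force: 1.1
```

{"op": "arm_command", "data": {
  "increments": [
    [[-1, 0.1, 0, 0, 0], [-1, 0.2, 0, 0, 0], [-1, 0.2, 0, 0, 0]]
  ]
}}

```text
t: 7.32
tool_pos: [0.5216, 0.0192, 0.0502]
tool_rot: [[-0.984, -0.164, 0.065], [-0.159, 0.985, 0.072], [-0.076, 0.061, -0.995]]
contact_force: [8.5, 3.8, 3.8]
opening: -0.0001
gripper_force: 5.0
```

The force jumped with almost no travel, so the strap is at the stop. One more small press, then I back off and verify.

{"op": "arm_command", "data": {
  "increments": [
    [[-1, 0.15, 0, 0, 0], [-1, 0.15, 0, 0, 0], [-1, 0.15, 0, 0, 0]]
  ]
}}

```text
t: 7.57
tool_pos: [0.5214, 0.0191, 0.0504]
tool_rot: [[-0.984, -0.164, 0.067], [-0.159, 0.985, 0.073], [-0.078, 0.061, -0.995]]
contact_force: [17.7, 5.5, -2.2]
opening: -0.0001
gripper_force: 8.9
```

{"op": "arm_command", "data": {
  "increments": [
    [[-1, -1, 0, 0, 0], [-1, -2.5, 0, -0.2, 0], [-1, -3, 0, -3, 0], [-1, -3, 0, -6, 0], [-1, -3, 0, -9, 0], [-1, -3, 0, -12, 0], [-1, -3, 0, -12, 0]]
  ]
}}

```text
t: 8.15
tool_pos: [0.5423, 0.0144, 0.1761]
tool_rot: [[-0.984, -0.164, 0.068], [-0.159, 0.985, 0.071], [-0.078, 0.059, -0.995]]
contact_force: [-0.0, -0.5, 1.0]
opening: -0.0002
gripper_force: 0.0
```

```bash
python3 -c "
from plan import *
here()
im,d,p=grab('scene'); cv2.imwrite('pics/s2.png',cv2.resize(im[130:330,120:370,::-1],None,fx=3,fy=3))
A=.85
L=lambda a,dz=0:(0,45+80*np.cos(a),68+80*np.sin(a)+10+dz,0)
rows([L(A,40)]+[L(A,10)])"
```

```text
t 8.15 clamp [ 41.2 -18.5 168.1] F [-0.  -0.5  1. ] tips 0.008
[ 4.05 11.65 -0.89] spin -0.008 world [0.482 0.122 0.186]
[ 4.28 11.47  2.1 ] spin -0.008 world [0.482 0.122 0.156]
```

View pics/s2.png

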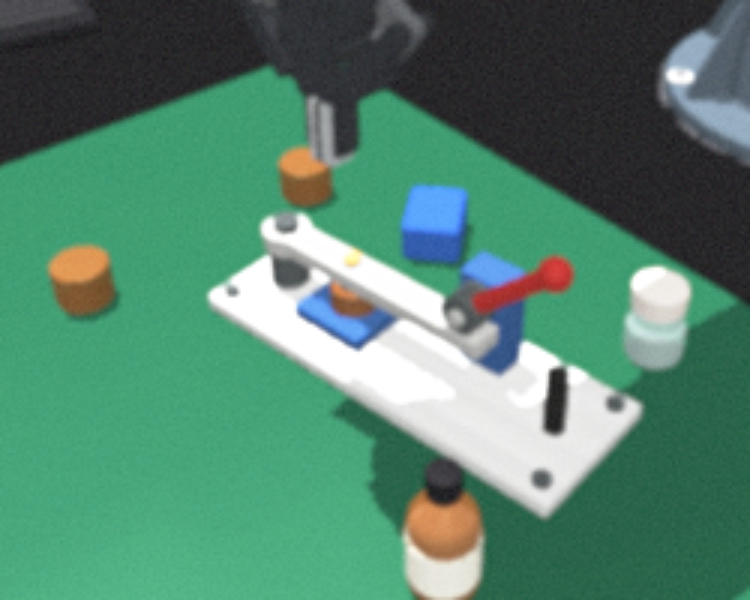

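The strap now lies across the specimen, with its end at crop (485,340) against the blue post. The lever is still up with its ball at (556,273), and the specimen is seated at (350,292). Moving above the ball.

{"op": "arm_command", "data": {
  "increments": [
    [[-1, 1, 2.9, -1, 0], [-1, 2, 5.8, -1, 0], [-1, 3, 8.7, -1, 0], [-1, 4.0, 11.6, -0.9, 0], [-1, 4.1, 11.6, -0.9, 0], [-1, 4.3, 11.5, 2.1, 0], [-1, 4.3, 11.5, 2.1, 0], [-1, 4.3, 11.5, 2.1, 0]]
  ]
}}

```text
t: 8.87
tool_pos: [0.4789, 0.1222, 0.1522]
tool_rot: [[-0.985, -0.164, 0.057], [-0.16, 0.985, 0.071], [-0.068, 0.06, -0.996]]
contact_force: [-0.0, -0.2, 0.4]
opening: 0.0002
gripper_force: 0.0
```

```bash
cat >> plan.py <<'E'
L=lambda a,dz=0:(0,45+80*np.cos(a),78+80*np.sin(a)+dz,0)
E
python3 -c "
from plan import *
here()
rows([L(.82)]+[L(a) for a in np.arange(.75,-.11,-.085)])"
```

```text
t 8.8667 clamp [ -3.2  98.4 144.2] F [-0.  -0.2  0.4] tips 0.008
[-0.27  0.08  0.79] spin -0.007 world [0.482 0.124 0.144]
[-0.24  0.45  1.21] spin -0.007 world [0.481 0.128 0.141]
[-0.2   0.86  1.75] spin -0.007 world [0.48  0.132 0.135]
[-0.16  1.22  2.33] spin -0.007 world [0.48  0.136 0.13 ]
[-0.11  1.53  2.93] spin -0.007 world [0.479 0.14  0.124]
[-0.07  1.79  3.56] spin -0.007 world [0.479 0.142 0.118]
[-0.03  2.    4.2 ] spin -0.007 world [0.478 0.145 0.112]
[0.02 2.15 4.86] spin -0.007 world [0.478 0.147 0.105]
[0.07 2.24 5.54] spin -0.007 world [0.478 0.148 0.098]
[0.11 2.28 6.21] spin -0.007 world [0.478 0.149 0.092]
[0.16 2.25 6.89] spin -0.007 world [0.478 0.149 0.085]
[0.2  2.17 7.57] spin -0.007 world [0.478 0.149 0.078]
```

{"op": "arm_command", "data": {
  "increments": [
    [[-1, -0.3, 0.1, 0.4, 0], [-1, -0.3, 0.1, 0.8, 0], [-1, -0.25, 0.45, 1.2, 0], [-1, -0.2, 0.85, 1.75, 0], [-1, -0.15, 1.2, 2.3, 0], [-1, -0.1, 1.5, 2.9, 0], [-1, -0.1, 1.5, 2.9, 0]]
  ]
}}

```text
t: 9.45
tool_pos: [0.4808, 0.1411, 0.1254]
tool_rot: [[-0.984, -0.165, 0.062], [-0.16, 0.984, 0.073], [-0.073, 0.062, -0.995]]
contact_force: [0.0, 2.2, 2.9]
opening: 0.0
gripper_force: 1.2
```

```bash
python3 -c "
from plan import *
here()
rows([L(a) for a in np.arange(.41,-.11,-.085)])"
```

```text
t 9.45 clamp [  1.8 116.6 117.4] F [0.  2.2 2.9] tips 0.008
[0.23 0.13 0.74] spin -0.007 world [0.479 0.142 0.118]
[0.28 0.33 1.39] spin -0.007 world [0.478 0.145 0.112]
[0.33 0.48 2.05] spin -0.007 world [0.478 0.147 0.105]
[0.38 0.57 2.72] spin -0.007 world [0.478 0.148 0.098]
[0.43 0.6  3.4 ] spin -0.007 world [0.478 0.149 0.092]
[0.48 0.58 4.08] spin -0.007 world [0.478 0.149 0.085]
[0.53 0.5  4.75] spin -0.007 world [0.478 0.149 0.078]
```

Contact with the ball is gentle. Pushing on down.

{"op": "arm_command", "data": {
  "increments": [
    [[-1, 0.2, 0.1, 0.4, 0], [-1, 0.2, 0.15, 0.75, 0], [-1, 0.25, 0.25, 1.1, 0], [-1, 0.3, 0.35, 1.4, 0], [-1, 0.3, 0.4, 1.7, 0], [-1, 0.3, 0.45, 2.05, 0], [-1, 0.35, 0.55, 2.7, 0], [-1, 0.4, 0.6, 3.4, 0], [-1, 0.4, 0.6, 3.4, 0]]
  ]
}}

```text
t: 10.2
tool_pos: [0.4776, 0.1479, 0.0911]
tool_rot: [[-0.985, -0.164, 0.061], [-0.16, 0.984, 0.072], [-0.071, 0.061, -0.996]]
contact_force: [-1.2, -1.0, 0.1]
opening: 0.0002
gripper_force: 0.0
```

```bash
python3 -c "
from plan import *
here()
rows([L(a) for a in (.07,0,-.05,-.1)])"
```

```text
t 10.2 clamp [ -0.3 123.9  83.1] F [-1.2 -1.   0.1] tips 0.008
[-0.03  0.09 -0.04] spin -0.007 world [0.478 0.149 0.092]
[0.01 0.08 0.52] spin -0.007 world [0.478 0.149 0.086]
[0.04 0.05 0.92] spin -0.007 world [0.478 0.149 0.082]
[ 0.07 -0.01  1.31] spin -0.007 world [0.478 0.149 0.078]
```

{"op": "arm_command", "data": {
  "increments": [
    [[-1, 0, 0.1, 0.2, 0], [-1, 0, 0.1, 0.4, 0], [-1, 0, 0.1, 0.6, 0], [-1, 0, 0.1, 0.6, 0]]
  ]
}}

```text
t: 10.53
tool_pos: [0.4778, 0.1489, 0.0858]
tool_rot: [[-0.985, -0.164, 0.061], [-0.16, 0.985, 0.072], [-0.071, 0.061, -0.996]]
contact_force: [-2.4, 1.5, 4.0]
opening: 0.0001
gripper_force: 2.1
```

{"op": "arm_command", "data": {
  "increments": [
    [[-1, 0, 0, 0.1, 0], [-1, 0, 0, 0.2, 0], [-1, 0, 0, 0.2, 0]]
  ]
}}

```text
t: 10.78
tool_pos: [0.4781, 0.149, 0.0847]
tool_rot: [[-0.985, -0.164, 0.061], [-0.16, 0.985, 0.072], [-0.072, 0.061, -0.996]]
contact_force: [-8.8, -1.1, 21.5]
opening: 0.0001
gripper_force: 10.7
```

The lever is at its end stop: 21.5 N with the tips at 77 mm. Retreating upward and verifying.

{"op": "arm_command", "data": {
  "increments": [
    [[-1, 0, 0, -2, 0], [-1, 0, 0, -5, 0], [-1, 0, 0, -8, 0], [-1, 0, 0, -12, 0], [-1, -3, -4, -13, 0], [-1, -6, -8, -13, 0], [-1, -9, -12, -13, 0], [-1, -9, -15, -13, 0], [-1, -9, -15, -13, 0], [-1, -9, -15, -13, 0]]
  ]
}}

```text
t: 11.62
tool_pos: [0.5844, 0.0034, 0.2098]
tool_rot: [[-0.985, -0.161, 0.06], [-0.156, 0.985, 0.071], [-0.071, 0.06, -0.996]]
contact_force: [-0.1, 0.2, 0.0]
opening: 0.0002
gripper_force: 0.0
```

```bash
python3 -c "
from plan import *
here()
im,d,p=grab('scene'); cv2.imwrite('pics/s3.png',cv2.resize(im[130:330,120:370,::-1],None,fx=3,fy=3))
P=pts(d,p); hsv=cv2.cvtColor(im,cv2.COLOR_RGB2HSV)
m=((hsv[...,0]<5)|(hsv[...,0]>174))&(hsv[...,1]>150)&(hsv[...,2]>60)&(d>0)&(P[...,2]>.04)
q=P[m]; c=np.c_[(q[:,:2]-c0)@ex,(q[:,:2]-c0)@ey,q[:,2]]*1000
c=c[(abs(c[:,0])<25)&(c[:,1]>50)&(c[:,1]<150)]; print(len(c),c.max(0),c.min(0))
"
```

```text
t 11.6167 clamp [ 80.9 -36.5 201.8] F [-0.1  0.2  0. ] tips 0.008
251 [  9.33886703 134.64801758  78.91789902] [-13.35473024  56.4200055   63.44141645]
```

View pics/s3.png

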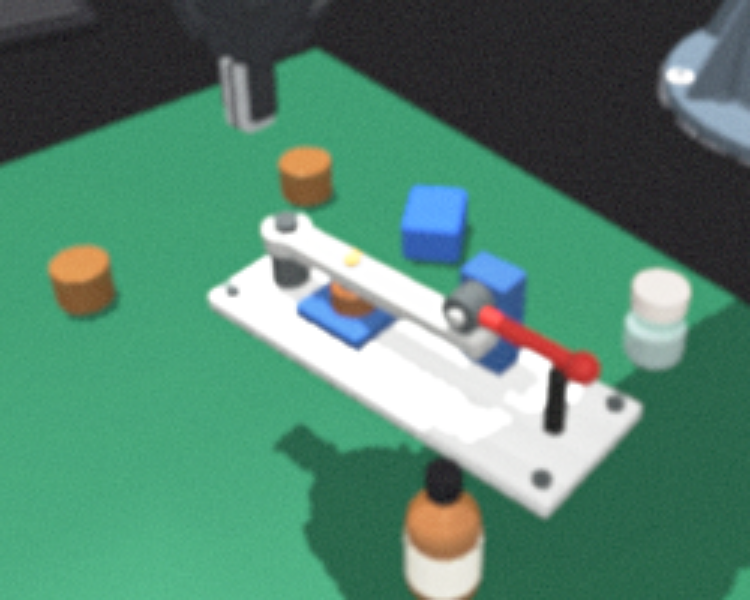

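The lever lies level on the rest with its ball at crop (585,367); ball top 79 mm, end at clamp y 135, as specified. The strap is home, the specimen is seated, the jar, bottle and box haven't moved, and the arm is clear.

```bash
python3 -c "
from cell import manip
print(manip.finish_job())"
```

```text
the job is handed in; nothing more can be done
None
```

The job is handed in: the strap is home against the blue stop post, the cam lever was then pushed fully down, the specimen is still seated, the jar, bottle and box stayed put, and the arm finished clear; the hand-in returned no verdict.

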